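Clear the vial and hold the spectrometer's sprung press arm down on the sample

ROBOT

A 6-joint arm with a two-finger parallel gripper is mounted at the origin on the work surface. World frame = base frame: x ahead of the robot, y to its left, z up, the work surface at z = 0. Lengths are in m, angles in rad, forces in N, time in s.
With the tool pointing down it reaches from about 0.375 to 0.9 m from the base axis. Payload 3.1 kg.
Tool frame: the origin (TCP) lies on the centre line of the jaws, within the pads' length; the fingertips stand 22 mm ahead of it and the grasp point (between the pads) lies 3 mm ahead of it; z points along the fingers, y is the line along which they close (so a half turn about z gives the same grasp; the last joint's range is limited). The gripper opens to 85 mm and grips with 20 to 120 N. Pads are 22 mm wide; open, the fingers measure 114 mm over their backs; the gripper's body (76 mm by 85 mm) begins 54 mm behind the grasp point. The pads swing forward as they close: fully open they stand 13 mm farther back than shut.
Start: joints at [-1.375, 0.527, 1.433, -0, 1.181, -0.178], TCP at [0.228, -0.582, 0.253] pointing down, gripper open.
Joint ranges: [-3.08, 3.08], [-0.75, 2.2], [0.22, 2.44], [-1.43, 4.57], [0, 2.65], [-2.85, 2.85]. Speed limits (rad/s): [2.79, 2.79, 3.14, 3.14, 3.14, 3.14].

INTERFACE

Orientations are given as a unit quaternion [x, y, z, w].
In Python, from station import manip, optics gives the robot as it stands (manip), with the cameras (optics).
- The arm moves only by the shell command python3 drive.py 'ROWS' [FORCE]. ROWS is rows parted by semicolons, their numbers by spaces, 1 to 20 of them, each of 5 numbers: dx, dy, dz in m, then a turn about the tool's z in rad, then the opening from 0.0 (shut) to 1.0 (fully open); each row is the pose to reach, as a shift and turn from the pose commanded when the command began, along the tool's axes at that moment; what a row does not reach only later rows make up. A row lasts 1/10 s, in which the tool goes at most 0.05 m and 0.15 rad, less where a joint would pass 70% of its speed; a pose out of reach is approached as far as the arm can. The fingers move at their own pace and stop on an object; FORCE is the grip in N (left out, the last holds). Time passes only in rows, so rows that do not move let the fingers close. It prints the time, the measured TCP pose, the force, the opening and the grip force at its end.
- manip.sense(): the state, without advancing time (a new reading comes with each control period).
- optics.snapshot(name): name is "side" or "top" or "wrist"; returns a dict with "pixels" (420x560x3 uint8, red, green, blue), "range_z" (420x560 float32, m along the optical axis (not along the pixel's ray), 0 where there is no reading), "fov_y" (degrees; the focal length in pixels is half the picture's height over the tangent of half this angle, whatever the lens; pixels are square), "cx", "cy" (the principal point, pixels), "k1" (the pictures are not rectified: a ray, as slopes to the right and down, at radius r is drawn at 1 + k1 r^2 times it, then the intrinsics apply), "R" (3x3) and "t" (3): a world point X has camera coordinates R X + t; the wrist camera has in their place "hand_eye" (4x4, takes a point from camera to tool coordinates, whose origin is the TCP and whose axes are the flange's). Camera axes: x right, y down, z forward; pixel columns grow to the right and rows downward; lengths in m; the calibration is good to about 2 mm. A picture is of the moment at which its call begins: read the wrist's pose just before it.
- manip.sign_off(): hands the job in; it is judged then, once.
The state is a dict: "t": time; "q": joint angles; "qd": joint speeds; "tau": joint torques, N m; "tcp_pos": TCP position; "tool_rot": TCP orientation; "force": force on the tool from outside, world axes, zero at the start; "ft_torque": the same for the moment, N m; "finger_gap": opening from 0.0 (shut) to 1.0 (fully open); "gripper_force": force on a finger pad.
Only numpy, scipy, OpenCV 4.12 (cv2) and the standard library are available. Lean on these libraries where they do the work, as an engineer would, in place of code of your own. Each camera call takes 0.05 s, during which the arm holds its last target. There are 200 camera calls.

TASK

Someone has left the white-capped vial standing on the spectrometer's sample plate, in the way of the press arm: lift it off and stand it upright in the blue tray beside the instrument, free of the gripper. Then bring the sprung press arm down by its green bar all the way to its stop, so that its foot clamps the sample disc, and finish with the gripper still holding it down there for the scan. Keep the vial upright throughout, and leave the sample disc where it lies and the yellow-capped vial, tip rack, wash bottle and beaker undisturbed.

Things in the scene. Friction and masses are not known exactly. Their poses are not given: they have to be found in the camera images.
- spectrometer: White bench spectrometer, fixed, 325 x 220 mm, front (sample end) roughly towards the robot. Origin at bench level under the crystal; x points front to back, z up. Front face at x = -90 mm. Level steel sample plate 150 x 150 mm (x -80 to +70), top at z = 100. Optics housing behind, from x = +100, is 137 high; pivot lugs at x = 58 to 92, y = +-54 to +-66 reach z = 142.
- crystal (a point): Centre of the measuring crystal, on the sample plate's top face (z = 100 mm).
- pivot (a point): Middle of the press arm's pivot shaft: 75 mm behind the crystal and 22 mm above the sample plate; the shaft runs along the spectrometer's y.
- press_arm (a joint): Angle of the sprung press arm, rad: 0 = raised at rest, steep; 1.20 = down at its stop, level over the plate, pointing to the front. Springs back to 0 when let go. Takes 4 N at the bar at first, 9 N near the stop, 13 N at it with the foot clamping. Yoke of two side plates 4 mm thick at y = +-45 mm; a bridge halfway carries the foot below and a black knob (top 32 mm above pivot when down).
- bar (a point): Middle of the press arm's green cross bar, the grip: round, 18 mm diameter, 86 mm long between the side plates, along the spectrometer's y, rigid with the arm. Moves on a circle of radius 147 mm about the pivot: at rest 40 mm in front of and 141 mm above the pivot (263 above the bench), at the stop 146 in front and 14 above (136 above the bench).
- press_foot: Sprung steel foot of the press arm, 14 mm diameter; origin at the middle of its face. It gives up to 4 mm. With the arm at its stop it presses the sample disc over the crystal with about 8 N.
- sample: Terracotta-coloured rigid disc, 28 mm diameter, 6 mm thick, 12 g, loose, lying on the crystal on the sample plate. Origin at the centre of its underside.
- vial: Amber glass vial with a white screw cap, loose, about 45 g: 28 mm diameter up to 40 mm, cap 26 mm diameter from 47 mm to 61 mm, 61 mm tall. Stands on the sample plate about 53 mm in front of the crystal. Origin at the centre of its underside, z up.
- tray: Blue open tray fixed to the bench, to one side of the spectrometer (either side), 160 x 110 mm (its x, y) and 22 mm high, walls 4 mm, inner floor 4 mm above the bench. Origin at the centre of its underside; the yellow-capped vial stands in its +x half.
- yellow_vial: Bystander: vial of the same size with a yellow cap, standing in the +x half of the tray. Origin at the centre of its underside.
- tip_rack: Bystander: turquoise pipette tip rack, 120 x 82 mm, 58 mm high with its tips, on the side away from the tray. Origin at the centre of its underside.
- wash_bottle: Bystander: white bottle with red cap, 64 mm diameter, 165 mm tall. Origin at the centre of its underside.
- beaker: Bystander: white plastic beaker, 68 mm diameter, 90 mm tall. Origin at the centre of its underside.

How it is judged:
On the way, in this order (a step that is already met when the one before it is completed fails the run):
1. the white-capped vial stands upright in the tray, let go, before the press arm is brought down (x of vial in the frame of tray between -0.08 and 0.08 m and y of vial in the frame of tray between -0.055 and 0.055 m and height (world z) of vial below 0.012 m and angle between vial's own z axis and vertical below 0.12 rad and contact force between the fingers and vial below 0.1 N and value of joint press_arm below 0.4 rad), for 0.2 s.
2. the press arm is brought down to its stop by the gripper and held (value of joint press_arm above 1.15 rad and contact force between the fingers and press_arm_c0 above 2 N), for 0.4 s.
At the end, for the whole second after the job is handed in: Press arm still and at its stop (over 1.15 rad), fingers bearing on its green bar and foot on the sample disc (over 2 N each), disc within 7 mm of the crystal; white-capped vial upright (0.12 rad), at rest on the tray's floor; bystanders within 25 mm of their starts (all of step 2 and velocity of joint press_arm between -0.1 and 0.1 rad/s and contact force between press_foot and sample above 2 N and horizontal distance between sample and crystal below 0.007 m and x of vial in the frame of tray between -0.08 and 0.08 m and y of vial in the frame of tray between -0.055 and 0.055 m and height (world z) of vial below 0.012 m and angle between vial's own z axis and vertical below 0.12 rad and linear speed of vial below 0.02 m/s and distance of each of yellow_vial, tip_rack, wash_bottle, beaker from where it was at the start of the episode below 0.025 m); the arm keeps its last pose, push and grip.
It fails at once if the vial is tipped over or carried on its side (angle between vial's own z axis and vertical above 0.6 rad).
It fails at once if the press arm is brought down on the vial (contact force between press_arm and vial above 3 N).
It fails at once if the sample disc is knocked off the crystal (horizontal distance between sample and crystal above 0.012 m).
It fails at once if a bystander is knocked about (distance of any of yellow_vial, tip_rack, wash_bottle, beaker from where it was at the start of the episode above 0.03 m).
It also fails if it takes over 72 s, if anything falls off the work surface, if the arm or the gripper's body presses on something with over 40 N, if the wrist force passes 120 N, or if a joint passes its speed limit or range.

## Working session

There is one attempt and no reset: what is moved stays moved. The work goes in short steps, Python scripts to look and compute and a shell command to move; the robot and the scene stay as the last step left them, time stands still between calls to the robot, and variables do not carry over. Pictures are saved under pics/ and viewed, at most 10 in all, crops included, and the job is handed in when it is done.

```bash
ls; mkdir -p pics; cat > h.py <<'E'
import numpy as np, cv2
from station import manip, optics
from scipy.spatial.transform import Rotation as Ro
def cam(s,st=None):
    f=210/np.tan(np.radians(s["fov_y"])/2)
    if "R" in s: R=np.array(s["R"]);t=np.array(s["t"]);return f,R.T,-R.T@t
    H=np.array(s["hand_eye"]);Rt=Ro.from_quat(st["tool_rot"]).as_matrix()
    return f,Rt@H[:3,:3],Rt@H[:3,3]+np.array(st["tcp_pos"])
def rays(s,uv):
    f,_,_=cam(s) if "R" in s else (210/np.tan(np.radians(s["fov_y"])/2),0,0)
    K=np.array([[f,0,s["cx"]],[0,f,s["cy"]],[0,0,1.]])
    p=cv2.undistortPoints(np.array(uv,float).reshape(-1,1,2),K,np.array([s["k1"],0,0,0.])).reshape(-1,2)
    return np.c_[p,np.ones(len(p))]
def onplane(s,uv,z,st=None):
    f,R,c=cam(s,st);d=rays(s,uv)@R.T
    return c+d*((z-c[2])/d[:,2])[:,None]
def cloud(s,st=None):
    v,u=np.mgrid[:420,:560];f,R,c=cam(s,st)
    P=rays(s,np.c_[u.ravel(),v.ravel()])*s["range_z"].reshape(-1,1)
    return (P@R.T+c).reshape(420,560,3)
E
python3 - <<'E'
from h import *
st=manip.sense();print(st["t"],st["tcp_pos"],st["tool_rot"])
im=[]
for n in("top","side"):
    s=optics.snapshot(n);np.savez(n+".npz",**s);cv2.imwrite(f"pics/{n}.png",s["pixels"][...,::-1])
    print(n,s["fov_y"],cam(s)[2],s["k1"],(s["range_z"]>0).mean())
E
```

```text
drive.py
pics
station.py
0.0 [ 0.2281053  -0.581137    0.25232924] [ 9.82584771e-01  1.85811553e-01 -7.18000993e-06 -1.11141426e-03]
top 51.806411029643066 [ 0.44393581 -0.01533008  1.33846451] -0.002917227422948531 0.9960246598639456
side 55.81884815284347 [0.11798018 0.45472895 0.77451097] 0.023809982429166224 0.9961267006802721
```

View pics/top.png

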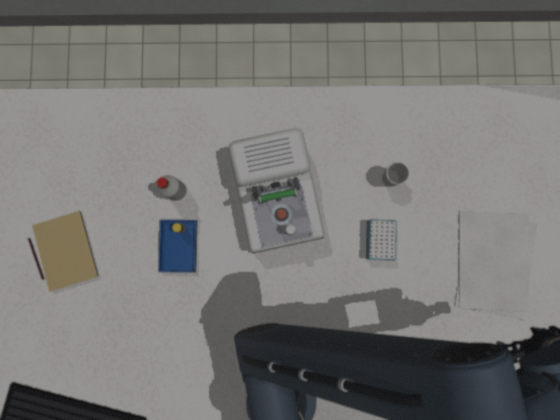

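View pics/side.png

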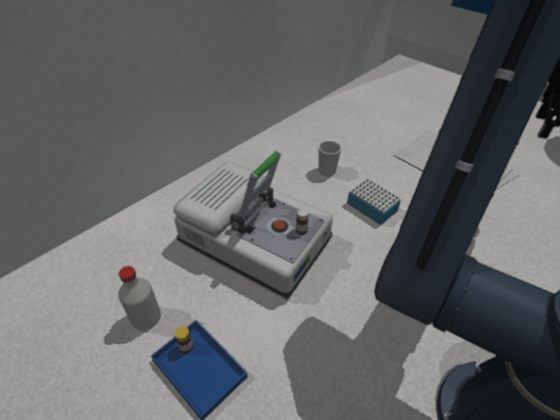

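The top view shows the vial at (290,229), the disc at (282,214), the green bar at (279,196), the tray around (178,246) and the yellow cap at (178,228). The side view agrees.

```bash
python3 - <<'E'
from h import *
def get(n): return dict(np.load(n+".npz"))
for n in("top","side"):
    s=get(n);px=s["pixels"].astype(int);C=cloud(s);hsv=cv2.cvtColor(s["pixels"],cv2.COLOR_RGB2HSV)
    H,S,V=[hsv[...,i].astype(int) for i in range(3)]
    M={"green":((H>45)&(H<75)&(S>120)&(C[...,2]>.2)),"disc":((H<12)|(H>172))&(S>90)&(abs(C[...,2]-.106)<.012),
       "blue":(H>100)&(H<125)&(S>150)&(C[...,2]<.04)&(C[...,1]>.1),"yellow":(H>20)&(H<32)&(S>150)&(abs(C[...,2]-.06)<.02),
       "vialcap":(S<60)&(abs(C[...,2]-.161)<.006)&(abs(C[...,1]+.03)<.08)&(C[...,0]<.55),
       "bottle":(C[...,2]>.05)&(C[...,1]>.17)&(C[...,0]>.45)&(C[...,2]<.2),"rackbeaker":(C[...,2]>.03)&(C[...,1]<-.15)&(C[...,0]>.4)&(C[...,2]<.12)}
    for k,m in M.items():
        nn,l,stt,cen=cv2.connectedComponentsWithStats(m.astype(np.uint8))
        for i in sorted(range(1,nn),key=lambda i:-stt[i,4])[:2]:
            if stt[i,4]<12: continue
            P=C[l==i];print(n,k,stt[i,4],cen[i].round(1),"med",np.median(P,0).round(4),"mid",((P.max(0)+P.min(0))/2).round(4),"ext",np.ptp(P,axis=0).round(3))
            if k=="green":
                print("  end-to-end dir",np.linalg.svd(P-P.mean(0),full_matrices=False)[2][0].round(3))
            if k=="blue":
                r=cv2.minAreaRect(P[:,:2].astype(np.float32)*1000);print("  rect",r)
            if k in("vialcap","yellow","disc") : 
                z={"vialcap":.161,"yellow":.065,"disc":.106}[k];print("  ray",onplane(s,[cen[i]],z).round(4))
s=get("top");C=cloud(s)
m=((C[...,2]>.06)&(C[...,2]<.3)&(abs(C[...,1]+.03)<.17)&(C[...,0]>.38)&(C[...,0]<.85))
n,l,t,c=cv2.connectedComponentsWithStats(m.astype(np.uint8));i=1+np.argmax(t[1:,4])
print("spec rect",cv2.minAreaRect(C[l==i][:,:2].astype(np.float32)*1000))
E
```

```text
top disc 69 [281.1 213.4] med [ 0.5503 -0.0054  0.1077] mid [ 0.5496 -0.0053  0.1061] ext [0.027 0.023 0.014]
  ray [[ 0.5496 -0.0056  0.106 ]]
top blue 1176 [174.5 248.8] med [0.4476 0.3258 0.0058] mid [0.4617 0.3176 0.01  ] ext [0.151 0.097 0.025]
  rect ((461.39788818359375, 316.4107971191406), (96.65290069580078, 150.77879333496094), 88.87506103515625)
top vialcap 70 [290.3 229.3] med [ 0.5019 -0.0301  0.1625] mid [ 0.5009 -0.0313  0.161 ] ext [0.024 0.024 0.012]
  ray [[ 0.5014 -0.0308  0.161 ]]
top vialcap 12 [299.6 407.4] med [ 0.035  -0.0513  0.1607] mid [ 0.0326 -0.0514  0.1605] ext [0.019 0.013 0.01 ]
  ray [[ 0.0336 -0.0516  0.161 ]]
top bottle 479 [169.6 186.7] med [0.6257 0.3103 0.1157] mid [0.6324 0.3207 0.1116] ext [0.063 0.063 0.121]
top bottle 67 [176.9 227.5] med [0.5121 0.3023 0.0665] mid [0.5138 0.3023 0.0633] ext [0.026 0.024 0.019]
top rackbeaker 1122 [381.5 239.7] med [ 0.4733 -0.3024  0.051 ] mid [ 0.4737 -0.3039  0.0492] ext [0.12  0.085 0.038]
top rackbeaker 322 [397.1 173.1] med [ 0.6727 -0.3564  0.07  ] mid [ 0.6671 -0.3458  0.0635] ext [0.066 0.069 0.066]
[... 662 characters left out ...]
 101 [302.8 212.7] med [ 0.5022 -0.0273  0.1613] mid [ 0.5035 -0.0296  0.1598] ext [0.026 0.026 0.009]
  ray [[ 0.5024 -0.0276  0.161 ]]
side bottle 1426 [135.6 294. ] med [0.6199 0.328  0.1098] mid [0.6297 0.3239 0.1093] ext [0.055 0.063 0.119]
side bottle 606 [ 7.2 95.5] med [1.6023 0.1913 0.0985] mid [1.6024 0.2053 0.1241] ext [0.017 0.07  0.148]
side rackbeaker 4333 [202.9  37.6] med [ 1.6033 -0.5994  0.074 ] mid [ 1.6022 -0.836   0.075 ] ext [0.029 1.372 0.09 ]
side rackbeaker 1126 [374.8 197.6] med [ 0.4695 -0.2901  0.0498] mid [ 0.4779 -0.3004  0.0463] ext [0.124 0.083 0.032]
spec rect ((618.1541748046875, 9.302871704101562), (326.9141540527344, 220.65347290039062), 11.64138412475586)
```

```bash
cat >> h.py <<'E'
def go(x,y,z,yaw):
    st=manip.sense();R=Ro.from_quat(st["tool_rot"]).as_matrix()
    d=R.T@(np.array([x,y,z])-st["tcp_pos"]);cur=np.arctan2(R[1,0],R[0,0])
    print("d",d.round(4),"turn",round((cur-yaw+np.pi)%(2*np.pi)-np.pi,3),"rows",round(np.linalg.norm(d)/.05,1),"q",np.round(st["q"],2),"t",st["t"])
E
python3 -c "
from h import *
go(.502,-.0293,.235,.203)"
python3 drive.py '0.2 -0.18 0 0.1 1; 0.2 -0.18 0 0.1 1; 0.2 -0.18 0 0.1 1; 0.2 -0.18 0 0.1 1; 0.2 -0.18 0 0.1 1; 0.2 -0.18 0 0.1 1; 0.4565 -0.4138 0.018 0.171 1; 0.4565 -0.4138 0.018 0.171 1; 0.4565 -0.4138 0.018 0.171 1; 0.4565 -0.4138 0.018 0.171 1; 0.4565 -0.4138 0.018 0.171 1; 0.4565 -0.4138 0.018 0.171 1; 0.4565 -0.4138 0.018 0.171 1; 0.4565 -0.4138 0.018 0.171 1; 0.4565 -0.4138 0.018 0.171 1; 0.4565 -0.4138 0.018 0.171 1; 0.4565 -0.4138 0.018 0.171 1; 0.4565 -0.4138 0.018 0.171 1' 30
python3 - <<'E'
from h import *
go(.502,-.0293,.128,.203)
st=manip.sense();s=optics.snapshot("wrist");cv2.imwrite("pics/w1.png",s["pixels"][...,::-1])
C=cloud(s,st);hsv=cv2.cvtColor(s["pixels"],cv2.COLOR_RGB2HSV)
m=(hsv[...,1]<70)&(abs(C[...,2]-.161)<.005)&(np.hypot(C[...,0]-.502,C[...,1]+.029)<.035)
P=C[m];print(len(P),np.median(P,0),(P.max(0)+P.min(0))/2,np.ptp(P,axis=0))
H=hsv[...,0];m=((H<12)|(H>172))&(hsv[...,1]>90)&(abs(C[...,2]-.106)<.006)
P=C[m];print("disc",len(P),np.median(P,0) if len(P) else 0)
E
```

```text
t: 1.9
tcp_pos: [0.5018, -0.0313, 0.2354]
tool_rot: [0.995, 0.1, -0.0, 0.0]
force: [0.4, -0.0, -0.5]
finger_gap: 0.999
gripper_force: 0.0
d [ 0.0006 -0.0019  0.1074] turn -0.003 rows 2.1 q [-0.28  0.39  1.75 -0.    1.    1.09] t 1.9
1069 [ 0.50423288 -0.02878823  0.16027632] [ 0.50360112 -0.02908923  0.15913982] [0.02547597 0.02616135 0.00588056]
disc 927 [ 0.55015853 -0.00444981  0.10538263]
```

View pics/w1.png

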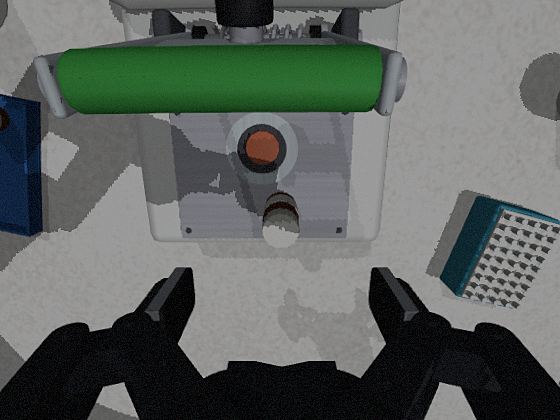

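The wrist view shows the white cap at (280,232) between the jaws and the disc at (262,148). The green bar is close to the camera, so I'll check where the camera sits before lowering.

```bash
python3 - <<'E'
from h import *
st=manip.sense();s=optics.snapshot("wrist");print(np.round(s["hand_eye"],3),s["fov_y"]);f,R,c=cam(s,st);print("cam",c)
C=cloud(s,st);hsv=cv2.cvtColor(s["pixels"],cv2.COLOR_RGB2HSV);m=(hsv[...,0]>45)&(hsv[...,0]<75)&(hsv[...,1]>100)&(C[...,2]>.2)
P=C[m];print("bar",(P.max(0)+P.min(0))/2,np.ptp(P,axis=0))
a=np.array([np.cos(.203),np.sin(.203),0])
for n,p in(("cam",c),("barmid",(P.max(0)+P.min(0))/2)): print(n,"spec x",(p-[.55,-.0045,0])@a,"y",(p-[.55,-.0045,0])@[-a[1],a[0],0],p[2])
u=(P-[.55,-.0045,0])@a;print("bar spec x range",u.min(),u.max(), "top z",P[:,2].max())
E
```

```text
[[-0.001 -0.954 -0.301  0.076]
 [ 1.    -0.001 -0.001 -0.001]
 [ 0.    -0.301  0.954 -0.12 ]
 [ 0.     0.     0.     1.   ]] 69.50906250636305
cam [ 0.57628468 -0.01486646  0.35536326]
bar [ 0.54956468 -0.02740645  0.27852489] [0.14625253 0.14859522 0.15367673]
cam spec x 0.023654983662217202 y -0.015452810939501304 0.3553632591566789
barmid spec x -0.005044522328450434 y -0.022348325523595097 0.27852489239460054
bar spec x range -0.06556036558181765 0.07185880056507551 top z 0.3553632591566789
```

The camera sits 76 mm out on the tool's +x side, so it would meet the bar on the way down. I'll make a half turn so it faces the front.

```bash
python3 drive.py '0 0 0 -3 1;0 0 0 -3 1;0 0 0 -3 1;0 0 0 -3 1;0 0 0 -3 1;0 0 0 -3 1;0 0 0 -3 1;0 0 0 -3 1;0 0 0 -3 1;0 0 0 -3 1;0 0 0 -3 1;0 0 0 -3 1;0 0 0 -3 1;0 0 0 -3 1;0 0 0 -3 1;0 0 0 -3 1;0 0 0 -3 1;0 0 0 -3 1;0 0 0 -3 1;0 0 0 -3 1'
python3 -c "
from h import *
go(.5025,-.029,.128,.203+np.pi)"
```

```text
t: 4.0
tcp_pos: [0.502, -0.0305, 0.2354]
tool_rot: [-0.033, 0.999, -0.0, 0.0]
force: [0.9, -0.4, -0.5]
finger_gap: 0.998
gripper_force: 0.0
d [-0.0006  0.0014  0.1074] turn -0.137 rows 2.1 q [-0.28  0.39  1.75 -0.    1.   -1.92] t 4.0
```

```bash
python3 drive.py '0 0.001 0.03 -0.137 1;0 0.001 0.06 -0.137 1;0 0.001 0.085 -0.137 1;0 0.001 0.107 -0.137 1;0 0.001 0.107 -0.137 1;0 0.001 0.107 -0.137 1;0 0.001 0.107 -0.137 0;0 0.001 0.107 -0.137 0;0 0.001 0.107 -0.137 0;0 0.001 0.107 -0.137 0;0 0.001 0.107 -0.137 0;0 0.001 0.107 -0.137 0;0 0.001 0.107 -0.137 0;0 0.001 0.107 -0.137 0;0 0.001 0.107 -0.137 0;0 0.001 0.107 -0.137 0' 25
```

```text
t: 5.6
tcp_pos: [0.5024, -0.029, 0.129]
tool_rot: [-0.099, 0.995, -0.0, 0.001]
force: [-1.1, -0.1, 6.1]
finger_gap: 0.315
gripper_force: 26.1
```

```bash
python3 drive.py '0 0 -0.02 0 0;0 0 -0.05 0 0;0 0 -0.08 0 0;0 0 -0.08 0 0'
python3 -c "
from h import *
go(.43,.316,.209,.203+np.pi);st=manip.sense();print(st['tcp_pos'],st['finger_gap'],st['gripper_force'],st['force'])"
```

```text
t: 6.0
tcp_pos: [0.5044, -0.0294, 0.2116]
tool_rot: [-0.099, 0.995, -0.001, 0.004]
force: [0.4, 0.1, 0.1]
finger_gap: 0.32
gripper_force: 25.5
d [0.0049 0.3533 0.0013] turn -0.005 rows 7.1 q [-0.28  0.42  1.78  0.    0.93 -2.05] t 6.0
[ 0.50441673 -0.02942959  0.21164608] 0.3204056795407553 25.526600888133544 [0.39367075 0.05887262 0.06919426]
```

```bash
python3 drive.py '0 0.02 0 0 0;0 0.05 0 0 0;0 0.085 0 0 0;0 0.12 0 0 0;0 0.155 0 0 0;0.005 0.19 0 0 0;0.005 0.225 0 0 0;0.005 0.26 0 0 0;0.005 0.295 0 0 0;0.005 0.325 0 0 0;0.005 0.345 0 0 0;0.005 0.353 0 0 0;0.005 0.353 0 0 0;0.005 0.353 0 0 0;0.005 0.353 0 0 0'
python3 - <<'E'
from h import *
go(.43,.316,.035,.203+np.pi)
st=manip.sense();print(st["tcp_pos"],st["gripper_force"]);s=optics.snapshot("side");cv2.imwrite("pics/s2.png",cv2.resize(s["pixels"][150:420,60:360,::-1],None,fx=2,fy=2))
E
```

```text
t: 7.5
tcp_pos: [0.4278, 0.3151, 0.208]
tool_rot: [-0.098, 0.995, -0.0, -0.0]
force: [0.0, 0.1, -1.0]
finger_gap: 0.315
gripper_force: 25.5
d [-0.0024  0.0005  0.173 ] turn -0.006 rows 3.5 q [ 0.42  0.46  1.71 -0.    0.96 -1.34] t 7.5
[0.42780715 0.31510105 0.20804747] 25.4987916641403
```

View pics/s2.png

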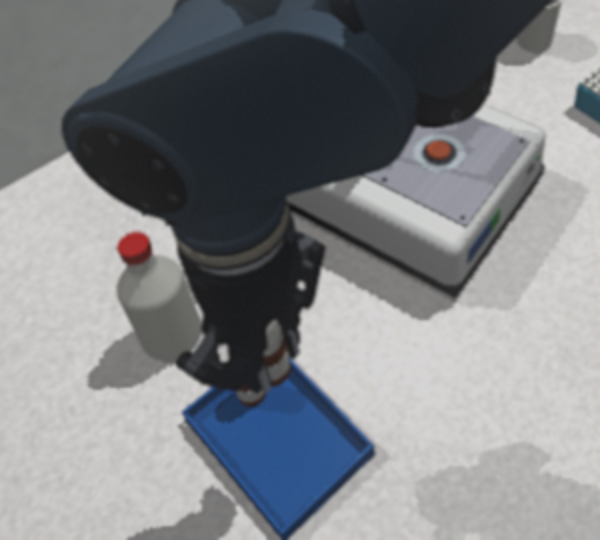

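The vial hangs upright at about (250,390) in the crop, over the tray's empty half. Lowering in stages.

```bash
python3 drive.py '0 0 0.03 0 0;0 0 0.06 0 0;0 0 0.09 0 0;0 0 0.12 0 0;0 0 0.12 0 0;0 0 0.12 0 0'
python3 drive.py '0 0 0.02 0 0;0 0 0.035 0 0;0 0 0.045 0 0;0 0 0.05 0 0;0 0 0.05 0 0;0 0 0.05 0 0'
```

```text
t: 8.15
tcp_pos: [0.4279, 0.3157, 0.0884]
tool_rot: [-0.098, 0.995, -0.0, -0.0]
force: [-0.3, -0.3, 0.1]
finger_gap: 0.318
gripper_force: 25.5
t: 8.75
tcp_pos: [0.4282, 0.3164, 0.0391]
tool_rot: [-0.099, 0.995, 0.0, 0.001]
force: [-0.4, -0.6, 0.2]
finger_gap: 0.318
gripper_force: 25.5
```

```bash
python3 drive.py '0 0 0.002 0 0;0 0 0.004 0 0;0 0 0.005 0 0;0 0 0.006 0 0;0 0 0.006 0 0;0 0 0.006 0 0'
```

```text
t: 9.35
tcp_pos: [0.4277, 0.3162, 0.0331]
tool_rot: [-0.099, 0.995, 0.0, 0.0]
force: [-0.8, -0.7, 5.8]
finger_gap: 0.317
gripper_force: 26.1
```

Contact with the floor at the expected height. Open partway, clear of the tray walls, then rise.

```bash
python3 drive.py '0 0 0 0 0.4;0 0 0 0 0.5;0 0 0 0 0.55;0 0 0 0 0.55;0 0 0 0 0.55;0 0 0 0 0.55;0 0 -0.02 0 0.55;0 0 -0.05 0 0.55;0 0 -0.09 0 0.55;0 0 -0.14 0 0.55;0 0 -0.19 0 0.55;0 0 -0.24 0 0.55;0 0 -0.29 0 0.55;0 0 -0.31 0 0.55;0 0 -0.31 0 0.55;0 0 -0.31 0 0.55'
python3 - <<'E'
from h import *
st=manip.sense()
s=optics.snapshot("top");cv2.imwrite("pics/t3.png",cv2.resize(s["pixels"][160:300,120:340,::-1],None,fx=3,fy=3))
w=optics.snapshot("wrist");C=cloud(w,st);s=optics.snapshot("side");D=cloud(s)
for A in(C,D):
    m=(abs(A[...,0]-.43)<.035)&(abs(A[...,1]-.316)<.035)&(A[...,2]>.03)&(A[...,2]<.1);P=A[m]
    if len(P): t=P[P[:,2]>P[:,2].max()-.006];print(len(P),P[:,2].max(),(t.max(0)+t.min(0))/2,np.ptp(t,axis=0))
# bar from wrist impossible here; side
h=cv2.cvtColor(s["pixels"],cv2.COLOR_RGB2HSV);m=(h[...,0]>45)&(h[...,0]<75)&(h[...,1]>120)&(D[...,2]>.2)&(D[...,2]<.3)
P=D[m];print("bar",m.sum(),np.median(P,0) if len(P) else 0)
# bar theory
c=np.array([.55,-.0045]);a=np.array([np.cos(.203),np.sin(.203)]);b=c+.035*a;e=c-.071*a;print(b,e)
go(b[0],b[1],.35,.203+np.pi/2)
E
```

```text
t: 10.95
tcp_pos: [0.427, 0.3159, 0.3418]
tool_rot: [-0.099, 0.995, -0.0, -0.0]
force: [0.3, -0.8, -1.0]
finger_gap: 0.551
gripper_force: 0.0
386 0.06707463539307923 [0.42805066 0.31764551 0.06431673] [0.02520381 0.0255796  0.00551581]
298 0.06803939145636961 [0.42993848 0.31757358 0.06516575] [0.02564906 0.0244518  0.00574728]
bar 149 [0.58041347 0.00689133 0.27133789]
[0.58428132 0.0025563 ] [ 0.4804579  -0.01881421]
d [-0.0929 -0.3381 -0.0099] turn 1.566 rows 7.0 q [ 0.43  0.31  1.55 -0.    1.29 -1.34] t 11.1
```

View pics/t3.png

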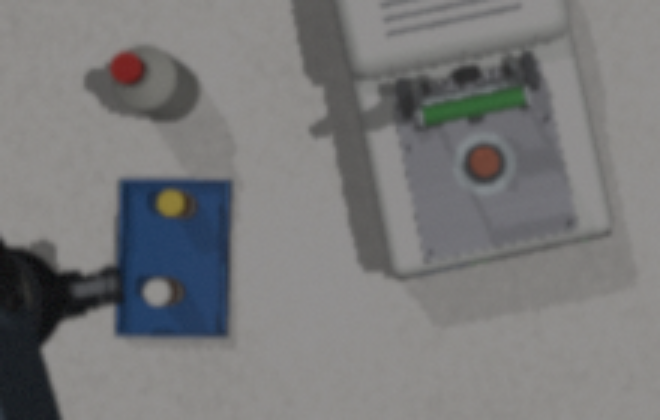

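The vial stands upright in the tray at (0.429, 0.317), top at 0.066. Now to above the bar.

```bash
python3 drive.py '-0.093 -0.338 -0.01 1.566 0.7;-0.093 -0.338 -0.01 1.566 0.7;-0.093 -0.338 -0.01 1.566 0.7;-0.093 -0.338 -0.01 1.566 0.7;-0.093 -0.338 -0.01 1.566 0.7;-0.093 -0.338 -0.01 1.566 0.7;-0.093 -0.338 -0.01 1.566 0.7;-0.093 -0.338 -0.01 1.566 0.7;-0.093 -0.338 -0.01 1.566 0.7;-0.093 -0.338 -0.01 1.566 0.7;-0.093 -0.338 -0.01 1.566 0.7;-0.093 -0.338 -0.01 1.566 0.7;-0.093 -0.338 -0.01 1.566 0.7;-0.093 -0.338 -0.01 1.566 0.7;-0.093 -0.338 -0.01 1.566 0.7'
python3 - <<'E'
from h import *
st=manip.sense();print(st["tcp_pos"],st["t"])
s=optics.snapshot("wrist");cv2.imwrite("pics/w4.png",s["pixels"][...,::-1])
C=cloud(s,st);h=cv2.cvtColor(s["pixels"],cv2.COLOR_RGB2HSV);m=(h[...,0]>45)&(h[...,0]<75)&(h[...,1]>110)&(abs(C[...,2]-.265)<.02)
P=C[m];r=cv2.minAreaRect(P[:,:2].astype(np.float32)*1000);print("bar",len(P),r,P[:,2].max())
go(.5843,.0026,.264,.203+np.pi/2)
E
```

```text
t: 12.6
tcp_pos: [0.5853, 0.0032, 0.352]
tool_rot: [0.632, 0.775, -0.0, -0.0]
force: [-1.2, -0.6, 1.0]
finger_gap: 0.7
gripper_force: 0.0
[0.58529384 0.00322763 0.3519757 ] 12.6
bar 2618 ((583.1378784179688, 3.238739013671875), (17.579431533813477, 86.10382080078125), 11.644811630249023) 0.2731285774284837
d [-0.0004 -0.0011  0.0881] turn 0.001 rows 1.8 q [-0.19  0.38  1.41  0.    1.36 -0.39] t 12.65
```

View pics/w4.png

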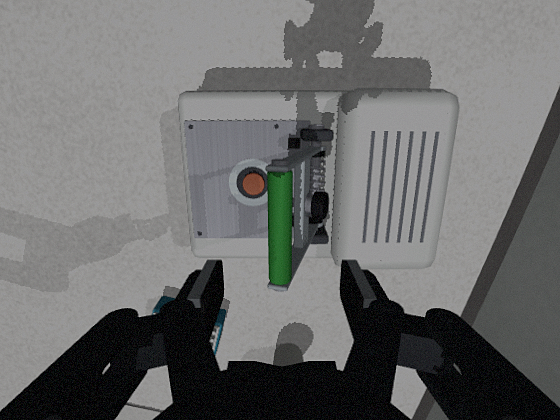

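The bar runs from (280,165) to (280,285), midway between the fingers, and its measured length, diameter and height match the given values. Lower and grip.

```bash
python3 drive.py '0 -0.002 0.03 0 0.7;0 -0.002 0.06 0 0.7;0 -0.002 0.086 0 0.7;0 -0.002 0.086 0 0.7;0 -0.002 0.086 0 0.7;0 -0.002 0.086 0 0;0 -0.002 0.086 0 0;0 -0.002 0.086 0 0;0 -0.002 0.086 0 0;0 -0.002 0.086 0 0;0 -0.002 0.086 0 0;0 -0.002 0.086 0 0;0 -0.002 0.086 0 0;0 -0.002 0.086 0 0' 60
python3 - <<'E'
from h import *
# arc: tool dy (spec x), dz (down) vs angle from rest
r=np.hypot(40,141);a0=np.arctan2(141,40);a1=np.arctan2(14,146)
for f in np.linspace(0,1,13):
    a=a0+f*(a1-a0);print(round(-(r*np.cos(a)-40)),round(141-r*np.sin(a)),end="; ")
E
```

```text
t: 14.05
tcp_pos: [0.5841, 0.0026, 0.2679]
tool_rot: [0.632, 0.775, 0.001, 0.001]
force: [-0.8, 0.7, 5.9]
finger_gap: 0.19
gripper_force: 58.6
0 0; -14 5; -27 11; -40 18; -52 27; -63 36; -73 47; -81 59; -89 71; -95 85; -100 98; -104 113; -106 127;
```

```bash
python3 drive.py '0 -0.007 0.002 0 0;0 -0.014 0.005 0 0;0 -0.027 0.011 0 0;0 -0.04 0.018 0 0;0 -0.052 0.027 0 0;0 -0.063 0.036 0 0;0 -0.073 0.047 0 0;0 -0.073 0.047 0 0' 60
python3 -c "
from h import *
st=manip.sense();p=st['tcp_pos'];print((p[:2]-np.array([.55,-.0045]))@[np.cos(.203),np.sin(.203)],p[2],st['force'],st['gripper_force'])"
```

```text
t: 14.85
tcp_pos: [0.5163, -0.0115, 0.2204]
tool_rot: [0.633, 0.774, 0.005, 0.005]
force: [8.1, 5.6, 1.1]
finger_gap: 0.19
gripper_force: 66.5
-0.034405543183371946 0.2203554140460768 [8.05986084 5.55844278 1.12530352] 66.53750538825989
```

```bash
python3 drive.py '0 -0.004 0.006 0 0;0 -0.008 0.012 0 0;0 -0.016 0.024 0 0;0 -0.022 0.038 0 0;0 -0.027 0.051 0 0;0 -0.031 0.066 0 0;0 -0.033 0.075 0 0;0 -0.033 0.08 0 0;0 -0.033 0.083 0 0;0 -0.033 0.083 0 0;0 -0.033 0.083 0 0' 60
python3 - <<'E'
from h import *
st=manip.sense();p=st['tcp_pos'];print((p[:2]-np.array([.55,-.0045]))@[np.cos(.203),np.sin(.203)],p[2],st['force'],st['gripper_force'],st["t"])
s=optics.snapshot("side");cv2.imwrite("pics/s5.png",cv2.resize(s["pixels"][100:400,130:410,::-1],None,fx=2,fy=2))
C=cloud(s);h=cv2.cvtColor(s["pixels"],cv2.COLOR_RGB2HSV);m=(h[...,0]>45)&(h[...,0]<75)&(h[...,1]>110)&(C[...,2]>.11)&(C[...,2]<.3)
P=C[m];print("bar",len(P),np.median(P,0) if len(P) else 0,P[:,2].max() if len(P) else 0)
E
```

```text
t: 15.95
tcp_pos: [0.4809, -0.0187, 0.1375]
tool_rot: [0.632, 0.775, 0.001, 0.001]
force: [-0.1, 1.6, 7.8]
finger_gap: 0.191
gripper_force: 76.2
-0.07056482949649157 0.1374813955134069 [-0.11832078  1.63147932  7.79059206] 76.18339419364929 15.95
bar 101 [0.47687318 0.0011412  0.15112767] 0.1545080610712649
```

View pics/s5.png

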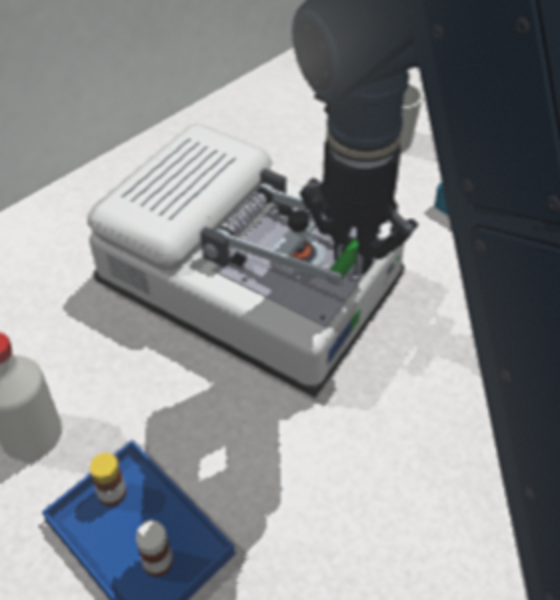

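The arm is nearly level, but the bar's top reads about 0.151–0.154 where 0.145 is expected, and the push is only 7.8 N. It is a few mm short of the stop, so press on.

```bash
python3 drive.py '0 0 0.002 0 0;0 0 0.004 0 0;0 0 0.004 0 0;0 0 0.004 0 0' 60; python3 drive.py '0 0 0.002 0 0;0 0 0.003 0 0;0 0 0.003 0 0;0 0 0.003 0 0' 60
```

```text
t: 16.4
tcp_pos: [0.4805, -0.0188, 0.1341]
tool_rot: [0.632, 0.775, 0.001, 0.001]
force: [-2.9, 1.1, 14.6]
finger_gap: 0.188
gripper_force: 76.7
t: 16.8
tcp_pos: [0.4802, -0.0188, 0.1314]
tool_rot: [0.632, 0.775, 0.001, 0.001]
force: [-5.1, 0.2, 16.7]
finger_gap: 0.189
gripper_force: 77.0
```

```bash
python3 drive.py '0 0 0.002 0 0;0 0 0.003 0 0;0 0 0.003 0 0;0 0 0.003 0 0' 60
python3 - <<'E'
from h import *
s=optics.snapshot("side")
C=cloud(s);h=cv2.cvtColor(s["pixels"],cv2.COLOR_RGB2HSV);m=(h[...,0]>45)&(h[...,0]<75)&(h[...,1]>110)&(C[...,2]>.11)&(C[...,2]<.3)
P=C[m];print("bar",len(P),np.percentile(P[:,2],[50,80,95,100]))
E
```

```text
t: 17.2
tcp_pos: [0.48, -0.0188, 0.1293]
tool_rot: [0.632, 0.775, 0.0, 0.001]
force: [-5.4, 0.1, 26.2]
finger_gap: 0.19
gripper_force: 79.0
bar 100 [0.14356901 0.14481494 0.14585814 0.14683386]
```

```bash
python3 drive.py '0 0 0.001 0 0;0 0 0.001 0 0;0 0 0.001 0 0;0 0 0.001 0 0;0 0 0.001 0 0;0 0 0.001 0 0;0 0 0.001 0 0;0 0 0.001 0 0' 60
python3 - <<'E'
from h import *
s=optics.snapshot("side");cv2.imwrite("pics/s6.png",cv2.resize(s["pixels"][160:270,200:360,::-1],None,fx=4,fy=4))
C=cloud(s);h=cv2.cvtColor(s["pixels"],cv2.COLOR_RGB2HSV);m=(h[...,0]>45)&(h[...,0]<75)&(h[...,1]>110)&(C[...,2]>.11)&(C[...,2]<.3)
P=C[m];print("bar",len(P),np.percentile(P[:,2],[50,80,95,100]),manip.sense()["qd"].round(4))
m=((h[...,0]<12)|(h[...,0]>172))&(h[...,1]>90)&(abs(C[...,2]-.106)<.012)&(abs(C[...,0]-.55)<.05);P=C[m];print("disc",len(P),np.median(P,0),P.min(0),P.max(0))
E
```

```text
t: 18.05
tcp_pos: [0.48, -0.0188, 0.129]
tool_rot: [0.632, 0.775, 0.0, 0.001]
force: [-6.1, 0.9, 31.5]
finger_gap: 0.191
gripper_force: 79.6
bar 98 [0.14326888 0.14441688 0.14566256 0.14690711] [-0.0011  0.0019 -0.0008  0.0007 -0.0002 -0.0011]
disc 37 [ 0.54245927 -0.00376083  0.10622345] [ 0.53793363 -0.01494893  0.10214641] [0.5491628  0.0068302  0.11356712]
```

View pics/s6.png

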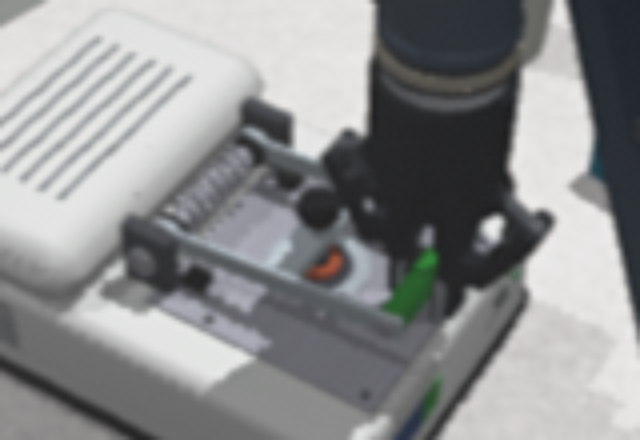

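The arm is level. The last 1 mm command moved the TCP only 0.3 mm and raised the push by 5 N, so it is on its stop. The disc at (327,265) in the crop sits under the foot, still inside its ring. Handing in.

```bash
python3 -c "
from station import manip, optics
print(manip.sign_off())"
```

```text
the job is handed in; nothing more can be done
None
```

The job is handed in, though no verdict came back: the white-capped vial stands upright and free in the tray, and the gripper is holding the press arm at its stop with the foot over the sample disc.

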